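Load a rubber mould into the tempering box through its sprung flap

TASK

Lay the brown rubber mould that lies flat by itself on the table onto the loading plate of the mould tempering box, lengthwise, and push it with the pusher through the spring flap until it has driven the mould already inside home against the end stop and the flap has shut behind the pair. Then stand the pusher upright on the bare table, clear of the loading plate. Do not shove or knock over the glass bottle, the ink bottle, the flux bottle or the tall sprue stand nearest the box's mouth.

Things in the scene. Friction and masses are not known exactly. Their poses are not given: they have to be found in the camera images.
- box: Mould tempering box: low grey metal box, clear window on top, fixed on the left table, whose top (y > 0.023 m) is 6 mm above the right one. In its frame (mm): origin on that table under the middle of its mouth, in the front face; x into the box along the lane, y left, z up. Box spans x -3 to 216, y -112 to 45, z 0 to 77. Lane 54 wide, roofed, floor at z 4, solid end stop at x 205.
- mouth (a point): Middle of the mouth, axes as the box: an opening 54 wide (y -27 to 27 of the box), from z 4 to z 38 in the front face. It is closed by the flap and is the only way into the lane. z counts from the left table; this point is 15 mm above it.
- load_spot (a point): Where a mould's centre goes on the loading plate: 62 mm in front of the mouth, on the plate's top (z 4, level with the lane floor); axes as the box. The steel plate is fixed to the box: x -105 to 0, y -46 to 46 of the box. On it, from x -29 to 0, stand two low flared guides (12 high) that narrow from about 86 to 54 wide at the mouth; no guides beside this spot.
- flap (a joint): Sprung flap in the mouth, hinged at its top edge (z 41, 4 mm behind the front), reaching down to z 6. rad: 0 shut, up to 1.45 swung inwards; opens only inwards. Its spring gives about 0.3 N at the lower edge when shut, 1.1 N open. It rests on what passes under it and drops behind a mould whose rear end is 35 mm or more past the mouth; it then bars the way back.
- mould_mid (a point): Centre of the mould to load: brown rectangular block 50 (its x) by 77 (its y, the long side) by 22 high, about 0.11 kg, lying flat on the right table at the start (this point 11 mm above its underside). Grasp across the 50 mm side. It goes into the lane long side first, either end ahead. Like moulds in a pile farther back are spares, no part of the job.
- stored_mid (a point): Centre of the equal mould already in the lane, its long side (y) along the lane, short of the end stop. Home against the stop, this point is 166.5 mm past the mouth; the new mould right behind it then has its centre about 89 and its rear end about 51 mm past the mouth. Pushing both takes about 2 to 5 N.
- pusher_grip (a point): Pusher, 0.16 kg hand tool standing on the right table: low aluminium bar, T head, wooden handle. This point: on the handle, 55 mm above the underside, to grasp from above. x forwards to the head, z up. Handle 32 (x) by 18 (y), 15 to 75 high; foot 40 by 36. Bar 16 wide; head 40 wide; both 16 high with level tops, so the flap does not catch; flat face 90 mm ahead of this point.
- tape: Roll of tape lying flat, 58 diameter, 24 high; origin at its underside. A bystander.
- spirit_bottle: Clear glass bottle, 66 diameter, 108 high; origin at its underside. A bystander.
- ink: Small ink bottle 32 by 40, 64 high; origin at its underside. A bystander.
- flux: Small white flux bottle 46 by 46, 71 high; origin at its underside. A bystander.
- sprue_07: The sprue stand nearest the box's mouth: a thin upright wax rod, up to 265 mm tall, in the middle of a black round base 127 in diameter and about 30 high; loose, origin at its underside. An obstacle, to be left standing.
Things that resemble listed ones, but are neither listed nor needed, are in the scene too. Of the things shaped like the part that bears pusher_grip, the aluminium one is meant.

How it is judged:
On the way, in this order (a step that is already met when the one before it is completed fails the run):
1. the mould lies released on the loading plate, lengthwise, in front of the shut flap (x of mould_mid in the frame of box between -0.11 and -0.03 m and y of mould_mid in the frame of box between -0.03 and 0.03 m and z of mould_mid in the frame of box below 0.019 m and angle between the y axis of mould_mid and the x axis of box, either way round below 0.4 rad and value of joint flap below 0.1 rad and contact force between the fingers and mould below 0.1 N), for 0.1 s.
2. the pusher shoves the mould in under the lifted flap (value of joint flap above 0.6 rad and x of mould_mid in the frame of box above -0.015 m and z of mould_mid in the frame of box below 0.03 m and y of mould_mid in the frame of box between -0.012 and 0.012 m and contact force between pusher and mould above 0.1 N), for 0.02 s.
At the end, for the whole second after the job is handed in: The stored mould is within 5 mm of the end stop, the new mould lies flat in the lane behind it with the gaps adding up to no more than 8 mm, the flap is shut (below 0.06 rad), and the pusher stands upright (within 0.035 rad) and still on the bare table, not on the loading plate (x of stored_mid in the frame of box above 0.161 m and x of mould_mid in the frame of box above 0.081 m and y of mould_mid in the frame of box between -0.012 and 0.012 m and z of mould_mid in the frame of box below 0.02 m and value of joint flap below 0.06 rad and height (world z) of pusher_grip below 0.0632 m and angle between pusher_grip's own z axis and vertical below 0.035 rad and linear speed of each of mould, pusher below 0.01 m/s); the robot touches nothing.
It fails at once if a bottle or the near sprue stand is knocked over or shoved more than 4 cm (distance of any of spirit_bottle, ink, flux, sprue_07 from where it was at the start of the episode above 0.04 m or angle between any of spirit_bottle, ink, flux, sprue_07's own z axis and vertical above 0.5 rad).
It also fails if it takes over 67 s, if anything falls off the work surface, if the arm or the gripper's body presses on something with over 40 N, if the wrist force passes 120 N, or if a joint passes its speed limit or range.

ROBOT

A 6-joint arm with a two-finger parallel gripper is mounted at the origin on a cart in front of the work surface, level with it; the furniture and walls round the work are solid. World frame = base frame: x ahead of the robot, y to its left, z up, the work surface at z = 0. Lengths are in m, angles in rad, forces in N, time in s.
With the tool pointing down it reaches from about 0.375 to 0.9 m from the base axis. Payload 3.1 kg.
Tool frame: the origin (TCP) lies on the centre line of the jaws, within the pads' length; the fingertips stand 25 mm ahead of it and the grasp point (between the pads) lies 6 mm ahead of it (robot.nose_length is the y of the fingertips in the tool frame, in m); y points along the fingers, z is the direction in which the jaws open and shut, and the axes are right-handed (so a half turn about y gives the same grasp; the last joint's range is limited). The gripper opens to 87 mm and grips with 3 to 60 N. Pads are 19 mm wide; open, the fingers measure 117 mm over their backs; the gripper's body (75 mm by 190 mm) begins 51 mm behind the grasp point.
Start: joints at [0.969, 0.527, 1.433, -0, 1.181, -0.178], TCP at [0.257, 0.57, 0.248] pointing down, gripper open.
Joint ranges: [-3.08, 3.08], [-0.75, 2.2], [0.22, 2.44], [-1.43, 4.57], [0, 2.65], [-2.85, 2.85]. Speed limits (rad/s): [2.79, 2.79, 3.14, 3.14, 3.14, 3.14].

INTERFACE

Orientations are given as a unit quaternion [x, y, z, w].
In Python, from rig import robot, eyes, ticket gives the robot as it stands.
- The arm moves only by the tool play_rows, never from a script. Its argument "series" is a list of rows, each a list of 7 numbers: the opening, from 0 (shut) to 1 (fully open), then the shift along the tool's x, y, z scaled (see below), then the turn, a rotation vector about the tool's x, y, z scaled (see below). In form: [[claw, dx, dy, dz, ax, ay, az], ...]. A call has 1 to 12 rows; each row shifts and turns the commanded pose from where the row before left it, along the tool's axes as they then stand; what a row does not reach is not made up. The controller multiplies each number of a shift by 100 mm and each number of a turn by 180 degrees. A row lasts 1/12 s, in which the tool goes at most 41.7 mm and 7.16 degrees, less where a joint would pass 70% of its speed; a pose out of reach is approached as far as the arm can. A call with a number of a shift or a turn outside -1 to 1 is refused whole. A call with a gripper value outside its range is refused whole. The fingers move at their own pace and stop on an object; "grip_force" is the grip in N (left out, the last holds). Time passes only in rows, so rows that do not move let the fingers close. It gives the time, the measured TCP pose, the force and the opening at its end, in the units of the state.
- robot.get_obs(): the state, without advancing time (a new reading comes with each control period).
- eyes.camera(name): name is "scene" or "top"; returns the picture (420x560x3 uint8, red, green, blue); there is no depth.
- eyes.camera_params(name): a dict with "K" (3x3 intrinsics, pixels), "rvec" (rotation vector, rad) and "tvec" (3), from world to camera coordinates, as OpenCV has them. Camera axes: x right, y down, z forward; pixel columns grow to the right and rows downward; lengths in m; the calibration is good to about 2 mm. A picture is of the moment at which its call begins. camera_params takes no time and is no camera call.
- ticket.hand_in(): hands the job in, once; it reports no verdict.
The state is a dict: "time": time; "q": joint angles; "joint_velocities": joint speeds; "joint_torque": joint torques, N m; "position": TCP position; "tool_rot": TCP orientation; "ft_force": force on the tool from outside, world axes, zero at the start; "moment": the same for the moment, N m; "grip_width": finger opening in m.
Only numpy, scipy, OpenCV 4.12 (cv2) and the standard library are available. Lean on these libraries where they do the work, as an engineer would, in place of code of your own. Each camera call takes 0.05 s, during which the arm holds its last target.

## Working session

There is one attempt and no reset: what is moved stays moved. The work goes in short steps, Python scripts to look and compute and a tool call to move; the robot and the scene stay as the last step left them, time stands still between calls to the robot, and variables do not carry over. Pictures are saved under pics/ and viewed, and the job is handed in when it is done.

Besides the shell and the picture viewer there is one more tool, called after "Request:" by a JSON object that holds its "name" and its "arguments", one argument or row to a line. play_rows: Moves the arm, as the interface text tells. Its arguments: {"type":"object","properties":{"series":{"type":"array","items":{"type":"array","items":{"type":"number"}}},"grip_force":{"type":"number"}},"required":["series"]}

```bash
ls; mkdir -p pics
python3 - <<'E'
from rig import robot, eyes, ticket
import cv2,json
for n in("scene","top"):
    im=eyes.camera(n); cv2.imwrite(f"pics/{n}0.png",im[:,:,::-1]); p=eyes.camera_params(n); print(n,p)
print(robot.get_obs())
E
```

```text
pics
scene {'K': array([[501.55955387,   0.        , 274.62202695],
       [  0.        , 501.55955387, 205.0601186 ],
       [  0.        ,   0.        ,   1.        ]]), 'rvec': array([ 2.05591344, -0.87377794,  0.47891484]), 'tvec': array([-0.44988614,  0.24424557,  1.73891879])}
top {'K': array([[498.84986772,   0.        , 280.40411294],
       [  0.        , 498.84986772, 205.39391234],
       [  0.        ,   0.        ,   1.        ]]), 'rvec': array([ 2.1520015 , -2.17559043,  0.1355744 ]), 'tvec': array([-0.1385906 ,  0.53424746,  1.5013661 ])}
{'time': 0.1, 'q': array([ 9.68497729e-01,  5.28408754e-01,  1.43377788e+00, -2.77784905e-05,
        1.18138139e+00, -1.78480570e-01]), 'joint_velocities': array([-0.00013598, -0.00145711, -0.00229051, -0.00069683,  0.00152158,
        0.00111855]), 'joint_torque': array([ 6.74668718e-04, -4.40980089e+01, -1.77150840e+01,  6.35480694e-02,
        5.33067423e-02, -3.62884464e-05]), 'position': array([0.25664462, 0.56920636, 0.24664641]), 'tool_rot': array([ 0.69193939, -0.14897701,  0.14846226, -0.69064078]), 'ft_force': array([-1.46919297,  0.23553616,  0.73078825]), 'moment': array([-0.02338603, -0.00079548, -0.0351711 ]), 'grip_width': 0.08698499985273109}
```

View pics/scene0.png

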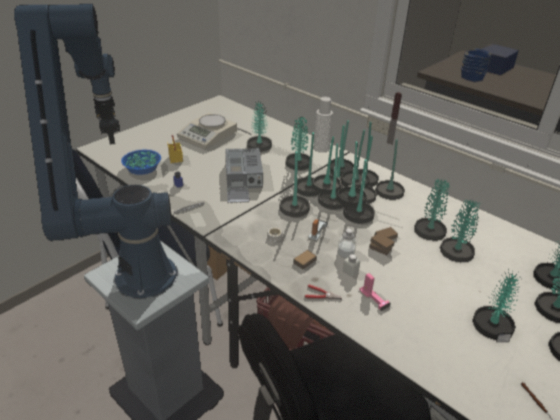

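View pics/top0.png

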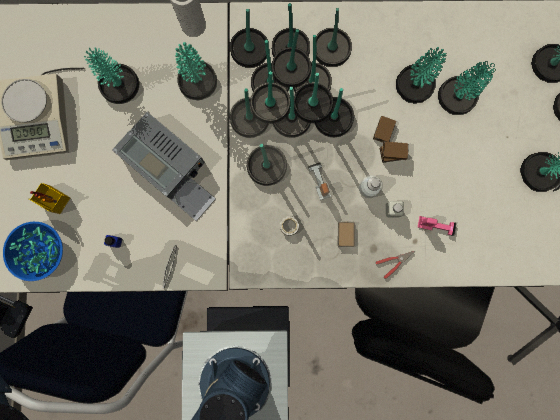

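Top view: box centred about (165,155) with its loading plate at about (200,207). The lone mould is at (346,234), the aluminium pusher at (318,181), and the pink decoy at (437,225). Zooming in next.

```bash
cat > h.py <<'E'
import numpy as np,cv2
from rig import robot, eyes, ticket
def cam(n):
    p=eyes.camera_params(n);R=cv2.Rodrigues(p['rvec'])[0];return p['K'],R,p['tvec']
def ray(n,u,v,z):
    K,R,t=cam(n);d=R.T@np.linalg.solve(K,[u,v,1.]);c=-R.T@t
    return c+d*(z-c[2])/d[2]
def proj(n,P):
    K,R,t=cam(n);return cv2.projectPoints(np.atleast_2d(np.array(P,float)),cv2.Rodrigues(R)[0],t,K,None)[0].reshape(-1,2)
def crop(f,out,x0,y0,w,h,s):
    im=cv2.imread(f)[y0:y0+h,x0:x0+w];cv2.imwrite(out,cv2.resize(im,None,fx=s,fy=s,interpolation=cv2.INTER_CUBIC))
def tri(ua,ub):
    rows=[];
    P=[ (lambda K,R,t:K@np.c_[R,t])(*cam(n)) for n in("top","scene")]
    X=cv2.triangulatePoints(P[0],P[1],np.array(ua,float).reshape(2,1),np.array(ub,float).reshape(2,1));return (X[:3]/X[3]).ravel()
E
python3 - <<'E'
from h import *
crop('pics/top0.png','pics/t_box.png',100,100,130,130,5)
crop('pics/top0.png','pics/t_tools.png',240,130,170,130,4.7)
crop('pics/scene0.png','pics/s_box.png',210,130,120,90,6)
crop('pics/scene0.png','pics/s_tools.png',255,200,150,110,5)
print(proj('top',[[0,0,0],[.4,0,0],[.4,.023,0]]))
E
```

```text
[[234.35544768 382.90509589]
 [234.30279958 249.54754779]
 [226.88773128 249.63000714]]
```

View pics/t_box.png

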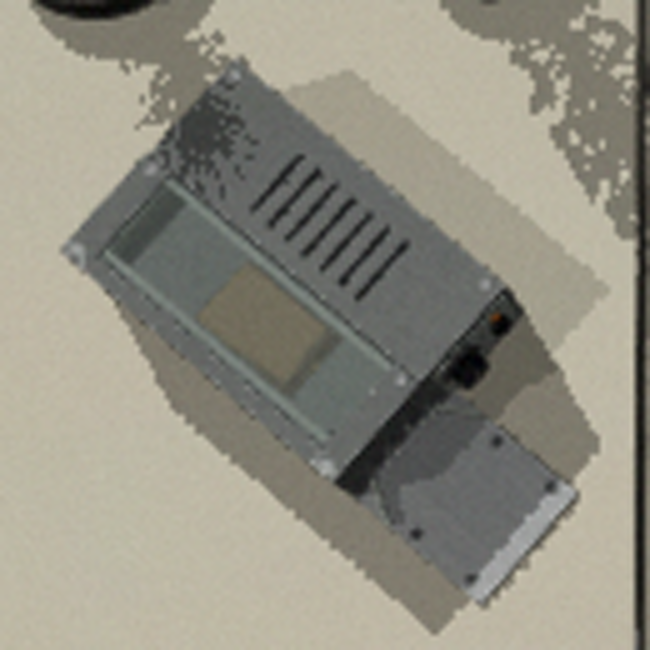

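View pics/t_tools.png

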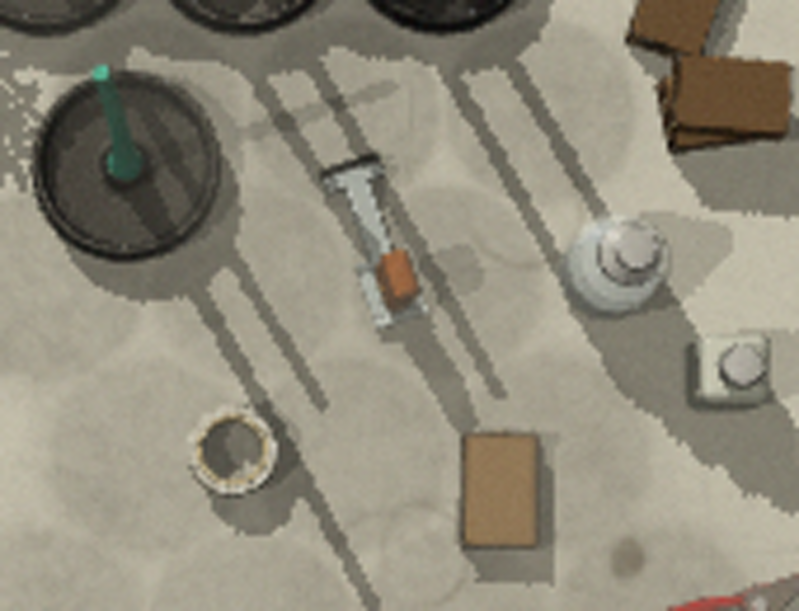

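View pics/s_box.png

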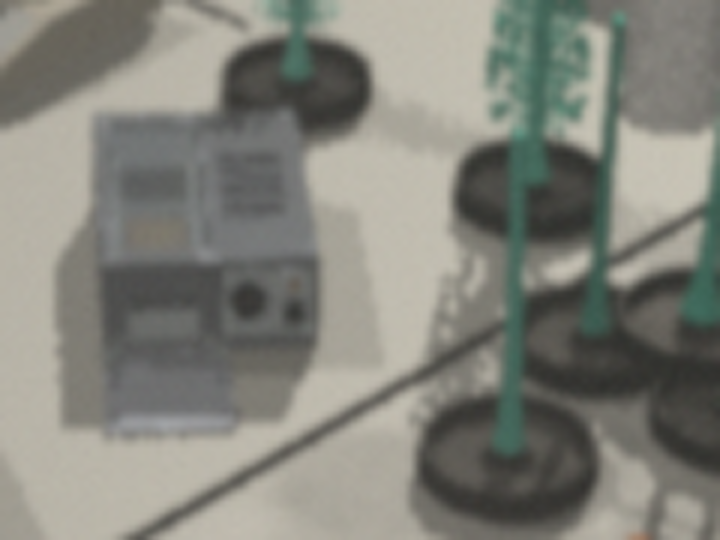

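View pics/s_tools.png

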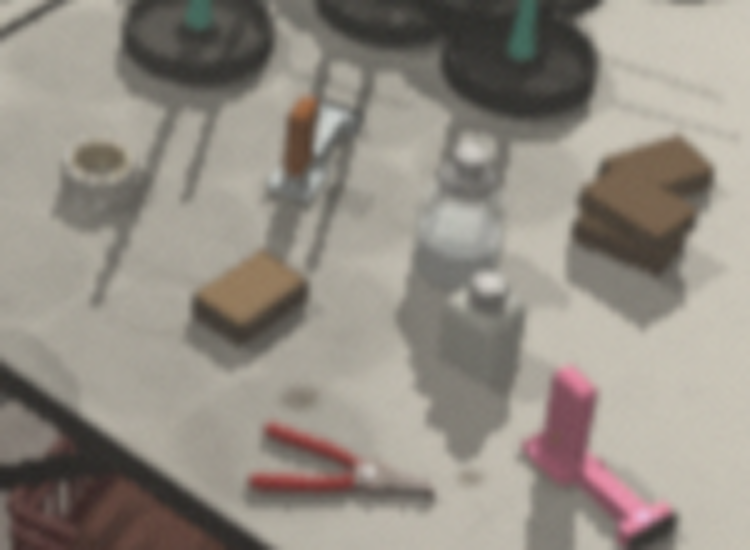

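Run:
```python
from h import *
def c2(x,y,ox,oy,s): return ((x+.5)/s+ox-.5,(y+.5)/s+oy-.5)
zr=.083
L,T,Rr,F=[ray('top',*c2(x,y,100,100,5),zr) for x,y in((65,250),(240,62),(512,290),(335,480))]
print('roof',L,T,Rr,F)
for a,b in((L,T),(T,Rr),(Rr,F),(F,L)): d=b-a;print(np.linalg.norm(d),np.degrees(np.arctan2(d[1],d[0])))
A,B=[ray('top',*c2(x,y,100,100,5),.010) for x,y in((578,490),(480,605))]
print('plate front',A,B,np.linalg.norm(A-B),(A+B)/2,np.degrees(np.arctan2(*(B-A)[1::-1])))
im=cv2.imread('pics/top0.png');hsv=cv2.cvtColor(im,cv2.COLOR_BGR2HSV)
print('mouldhsv',hsv[234,346],'handle',hsv[189,324])
m=cv2.inRange(hsv,(8,90,90),(18,170,200));
n,lab,st,ce=cv2.connectedComponentsWithStats(m)
for i in range(1,n):
    if st[i,4]>20: 
        pts=np.argwhere(lab==i)[:,::-1].astype(np.float32);print(st[i],ce[i],cv2.minAreaRect(pts))
        if 330<ce[i][0]<360 and 220<ce[i][1]<250:
            w=np.array([ray('top',u,v,.022)[:2] for u,v in pts],np.float32);print('mould',cv2.minAreaRect(w),w.mean(0))
# handle, head
for nm,x,y,z in(('handle top tl',382,257,.075),('handle top tr',405,249,.075),('br',417,296,.075),('bl',392,302,.075),('headL',323,175,.016),('headR',379,156,.016),('footbl',380,326,.012),('footbr',425,308,.012)):
    print(nm,ray('top',*c2(x,y,240,130,4.7),z))
for nm,x,y,z in(('sprue base',128,165,.03),('tape',235,450,.024),('glass',617,262,.05),('flux',730,372,.06)): print(nm,ray('top',*c2(x,y,240,130,4.7),z))
print('ink',ray('top',113,240,.05))
```

```text
roof [0.70075406 0.35820961 0.083     ] [0.81614837 0.25557544 0.083     ] [0.67361585 0.08972667 0.083     ] [0.55954555 0.19404798 0.083     ]
0.15443322035124693 -41.65057850294961
0.2186808997384677 -130.67617875748417
0.1545799766952678 137.5559813754182
0.21653840957735196 49.29854847240001
plate front [0.56195778 0.05867523 0.01      ] [0.49056372 0.11915884 0.01      ] 0.09357018361544701 [0.52626075 0.08891703 0.01      ] 139.72939829123868
mouldhsv [ 17 101 146] handle [ 13 142 151]
[375 116  33  42 679] [390.28276878 138.95581738] ((390.1957092285156, 138.3020477294922), (47.32732391357422, 25.49492073059082), 64.65382385253906)
[320 183   9  12  70] [323.87142857 188.35714286] ((323.75, 188.25001525878906), (9.803058624267578, 6.957010269165039), 71.56504821777344)
[339 223  15  23 328] [345.78658537 233.99085366] ((346.0, 234.0), (22.0, 14.0), 90.0)
mould ((0.44326433539390564, -0.3452993333339691), (0.04320678487420082, 0.0683051198720932), 88.5599365234375) [ 0.44324172 -0.34458402]
handle top tl [ 0.59017154 -0.26638001  0.075     ]
handle top tr [ 0.59519716 -0.28120165  0.075     ]
br [ 0.56476753 -0.28819275  0.075     ]
bl [ 0.56106875 -0.27215434  0.075     ]
headL [ 0.65543615 -0.23348038  0.016     ]
headR [ 0.66795955 -0.27113269  0.016     ]
footbl [ 0.55395917 -0.26978035  0.012     ]
footbr [ 0.56571142 -0.29995548  0.012     ]
sprue base [ 0.66068659 -0.10371024  0.03      ]
tape [ 0.47154803 -0.17207533  0.024     ]
glass [ 0.58933818 -0.42143575  0.05      ]
flux [ 0.51553045 -0.48985892  0.06      ]
ink [0.43110729 0.36017249 0.05      ]
```

```bash
cat >> h.py <<'E'
from scipy.spatial.transform import Rotation as Ro
from scipy.optimize import least_squares
E
python3 - <<'E'
from h import *
def c2(x,y,ox,oy,s): return ((x+.5)/s+ox-.5,(y+.5)/s+oy-.5)
obj={'L':(216,45,77),'T':(216,-112,77),'R':(-3,-112,77),'F':(-3,45,77),'A':(-105,-46,4),'B':(-105,46,4)}
top={'L':(65,250),'T':(240,62),'R':(512,290),'F':(335,480),'A':(578,490),'B':(480,605)}
sc={'R':(318,262),'F':(105,265),'A':(237,416),'B':(107,418)}
def res(p,full=False):
    Rm=Ro.from_euler('z',p[2]).as_matrix();r=[]
    for n,d,o in(('top',top,(100,100,5)),('scene',sc,(210,130,6))):
        for k,v in d.items():
            X=Rm@(np.array(obj[k])/1000)+[p[0],p[1],.006]
            r+=list(proj(n,X)[0]-c2(*v,*o))
    return np.array(r)
s=least_squares(res,[.593,.166,.858],loss='soft_l1');print(s.x,np.degrees(s.x[2]));print(res(s.x).reshape(-1,2).round(1))
R=Ro.from_quat(robot.get_obs()['tool_rot']).as_matrix();print(R.round(3))
E
```

```text
[0.59421698 0.16663854 0.85510058] 48.99365410074315
[[-0.3 -0.4]
 [-0.2 -1.4]
 [-0.4 -1. ]
 [ 0.   0.4]
 [ 0.5  0.6]
 [ 0.5 -0. ]
 [ 0.3 -0.6]
 [-1.   0.1]
 [-0.1  1.9]
 [-0.5  2.4]]
[[ 0.912 -0.001  0.411]
 [-0.411 -0.002  0.912]
 [-0.    -1.    -0.002]]
```

Request:
{"name": "play_rows", "arguments": {
  "series": [
    [1,0,0,0,0,0.0376,0],
    [1,0,0,0,0,0.0376,0],
    [1,0,0,0,0,0.0376,0],
    [1,0,0,0,0,0.0376,0],
    [1,0,0,0,0,0.0376,0],
    [1,0,0,0,0,0.0376,0],
    [1,0,0,0,0,0.0376,0],
    [1,0,0,0,0,0.0376,0],
    [1,0,0,0,0,0.0376,0],
    [1,0,0,0,0,0.0376,0],
    [1,0,0,0,0,0.0376,0],
    [1,0,0,0,0,0.0376,0]
  ],
  "grip_force": 20
}}

```text
time: 1.1
position: [0.2567, 0.5694, 0.247]
tool_rot: [0.427, -0.564, 0.564, -0.426]
ft_force: [0.4, 0.0, 0.4]
grip_width: 0.0872
```

Request:
{"name": "play_rows", "arguments": {
  "series": [
    [1,0,0,0,0,0.0376,0],
    [1,0,0,0,0,0.0376,0],
    [1,0,0,0,0,0.0376,0],
    [1,0,0,0,0,0.0376,0],
    [1,0,0,0,0,0.0376,0],
    [1,0,0,0,0,0.0376,0],
    [1,0,0,0,0,0.0376,0],
    [1,0,0,0,0,0.0376,0],
    [1,0,0,0,0,0.0376,0],
    [1,0,0,0,0,0.0376,0],
    [1,0,0,0,0,0.0376,0]
  ]
}}

```text
time: 2.02
position: [0.2567, 0.5694, 0.247]
tool_rot: [-0.001, -0.707, 0.707, 0.002]
ft_force: [0.1, -0.1, -0.1]
grip_width: 0.087
```

Request:
{"name": "play_rows", "arguments": {
  "series": [
    [1,-0.1,0,0.2,0,0,0],
    [1,-0.15,0,0.35,0,0,0],
    [1,-0.15,0,0.35,0,0,0],
    [1,-0.15,0,0.35,0,0,0],
    [1,-0.15,0,0.35,0,0,0],
    [1,-0.15,0,0.35,0,0,0],
    [1,-0.15,0,0.35,0,0,0],
    [1,-0.15,0,0.35,0,0,0],
    [1,-0.15,0,0.35,0,0,0],
    [1,-0.15,0,0.35,0,0,0],
    [1,-0.15,0,0.35,0,0,0],
    [1,-0.15,0,0.35,0,0,0]
  ]
}}

```text
time: 3.02
position: [0.4325, 0.1631, 0.2474]
tool_rot: [-0.001, 0.707, -0.707, 0.0]
ft_force: [1.0, 0.5, -0.6]
grip_width: 0.0871
```

Request:
{"name": "play_rows", "arguments": {
  "series": [
    [1,-0.03,0.1,0.4,0,0,0],
    [1,0,0.1,0.4,0,0,0],
    [1,0,0.1,0.4,0,0,0],
    [1,0,0.1,0.4,0,0,0],
    [1,0,0.1,0.4,0,0,0],
    [1,0,0.1,0.4,0,0,0],
    [1,0,0.1,0.4,0,0,0],
    [1,0,0.1,0.4,0,0,0],
    [1,0,0.1,0.4,0,0,0],
    [1,0,0.1,0.4,0,0,0],
    [1,0,0.1,0.4,0,0,0],
    [1,0,0,0.3,0,0,0]
  ]
}}

```text
time: 4.02
position: [0.4348, -0.308, 0.1356]
tool_rot: [-0.0, 0.708, -0.707, -0.001]
ft_force: [0.9, 0.5, 0.2]
grip_width: 0.0872
```

Request:
{"name": "play_rows", "arguments": {
  "series": [
    [1,0,0,0,0,0,0],
    [1,0,0,0,0,0,0]
  ]
}}

```text
time: 4.18
position: [0.4355, -0.307, 0.137]
tool_rot: [0.001, 0.707, -0.707, -0.001]
ft_force: [-0.3, 0.8, 0.1]
grip_width: 0.0872
```

```bash
cat >> h.py <<'E'
def state():
    o=robot.get_obs();R=Ro.from_quat(o['tool_rot']).as_matrix();z=R[:,2]
    print('t',o['time'],'pos',o['position'].round(4),'yawz',np.degrees(np.arctan2(z[1],z[0])).round(2),'tilt',R[2].round(4),'q',o['q'].round(2),'w',round(float(o['grip_width']),4),'F',o['ft_force'].round(2))
    return o,R
def togo(target,yaw=None):
    o,R=state();print('togo tool x,y,z (units)',(R.T@(np.array(target)-o['position'])*10).round(4))
    if yaw is not None:
        z=R[:,2];d=(np.degrees(np.arctan2(z[1],z[0]))-yaw+180)%360-180;print('turn y units',round(d/180,4))
E
python3 -c "
from h import *
togo([.443,-.345,.028],-90)"
```

```text
t 4.1833 pos [ 0.4355 -0.307   0.137 ] yawz -90.13 tilt [ 1.e-04 -1.e+00 -2.e-04] q [-0.82  0.57  1.76  0.    0.81  0.75] w 0.0872 F [-0.25  0.82  0.05]
togo tool x,y,z (units) [-0.0758  1.0898  0.3804]
turn y units -0.0007
```

Request:
{"name": "play_rows", "arguments": {
  "series": [
    [1,-0.04,0,0.2,0,0,0],
    [1,-0.036,0,0.18,0,0,0],
    [1,0,0.2,0,0,0,0],
    [1,0,0.25,0,0,0,0],
    [1,0,0.25,0,0,0,0],
    [1,0,0.2,0,0,0,0],
    [1,0,0.1,0,0,0,0],
    [1,0,0.06,0,0,0,0],
    [1,0,0.03,0,0,0,0],
    [1,0,0,0,0,0,0],
    [1,0,0,0,0,0,0]
  ]
}}

```text
time: 5.1
position: [0.444, -0.3433, 0.0294]
tool_rot: [0.0, -0.707, 0.708, -0.001]
ft_force: [0.6, -0.2, 0.3]
grip_width: 0.087
```

```bash
python3 -c "
from h import *
togo([.443,-.345,.028],-90)
im=eyes.camera('scene');cv2.imwrite('pics/s1.png',im[:,:,::-1]);crop('pics/s1.png','pics/s1c.png',255,200,150,110,5)"
```

```text
t 5.1 pos [ 0.444  -0.3433  0.0294] yawz -89.92 tilt [-0.001  -1.      0.0011] q [-0.86  0.78  1.74  0.    0.63  0.71] w 0.087 F [ 0.56 -0.23  0.25]
togo tool x,y,z (units) [0.0097 0.0143 0.0169]
turn y units 0.0004
```

View pics/s1c.png

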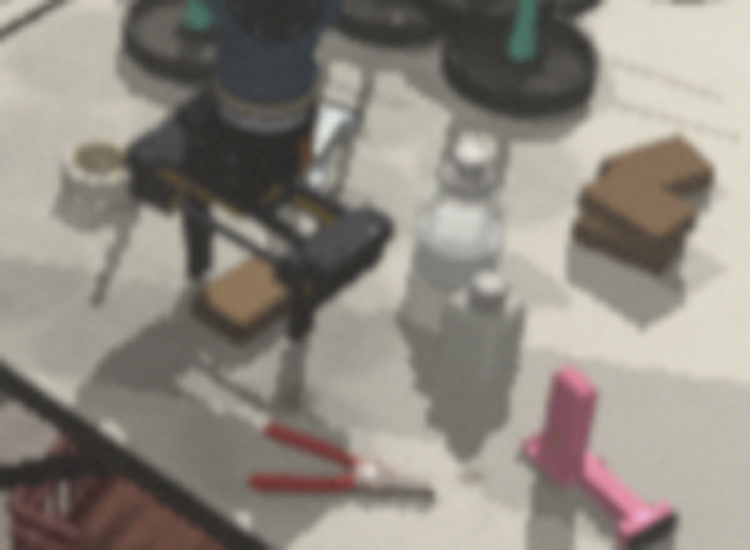

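The open jaws stand on either side of the mould (around 250,290 in the crop). Closing now.

Request:
{"name": "play_rows", "arguments": {
  "series": [
    [0.4,0,0.01,0,0,0,0],
    [0.4,0,0,0,0,0,0],
    [0.4,0,0,0,0,0,0],
    [0.4,0,0,0,0,0,0],
    [0.4,0,0,0,0,0,0],
    [0.4,0,0,0,0,0,0],
    [0.4,0,0,0,0,0,0],
    [0.4,0,0,0,0,0,0]
  ],
  "grip_force": 15
}}

```text
time: 5.82
position: [0.4435, -0.3433, 0.0276]
tool_rot: [0.0, -0.707, 0.707, -0.0]
ft_force: [-0.7, -0.6, 0.1]
grip_width: 0.0506
```

Request:
{"name": "play_rows", "arguments": {
  "series": [
    [0.4,0,-0.1,0,0,0,0],
    [0.4,0,-0.3,0,0,0,0],
    [0.4,0,-0.4,0,0,0,0],
    [0.4,0,-0.3,0,0,0,0],
    [0.4,0,-0.1,-0.1,0,0,0],
    [0.4,0,0,-0.3,0,0,0],
    [0.4,0,0,-0.4,0,0,0],
    [0.4,0,0,-0.4,0,0,0],
    [0.4,0,0,-0.4,0,0,0],
    [0.4,0,0,-0.4,0,0,0],
    [0.4,0,0,-0.4,0,0,0],
    [0.4,0,0,-0.4,0,0,0]
  ]
}}

```text
time: 6.82
position: [0.4417, -0.0606, 0.1473]
tool_rot: [-0.001, 0.707, -0.707, -0.001]
ft_force: [-0.1, 0.2, -1.3]
grip_width: 0.0503
```

Request:
{"name": "play_rows", "arguments": {
  "series": [
    [0.4,0,0,-0.4,0,0,0],
    [0.4,0,0,-0.4,0,0,0],
    [0.4,0,0,-0.4,0,0,0],
    [0.4,0,0,-0.3,0,0,0],
    [0.4,0,0,-0.2,0,0,0],
    [0.4,0,0,0,0,-0.034,0],
    [0.4,0,0,0,0,-0.034,0],
    [0.4,0,0,0,0,-0.034,0],
    [0.4,0,0,0,0,-0.034,0],
    [0.4,0,0,0,0,-0.034,0],
    [0.4,0,0,0,0,-0.034,0],
    [0.4,0,0,0,0,-0.034,0]
  ]
}}

```text
time: 7.82
position: [0.4416, 0.1073, 0.1472]
tool_rot: [-0.261, 0.658, -0.657, 0.26]
ft_force: [0.2, 0.4, -1.9]
grip_width: 0.0505
```

Request:
{"name": "play_rows", "arguments": {
  "series": [
    [0.4,0,0,0,0,-0.034,0],
    [0.4,0,0,0,0,0,0],
    [0.4,0,0,0,0,0,0]
  ]
}}

```text
time: 8.07
position: [0.4421, 0.1071, 0.1473]
tool_rot: [-0.293, 0.644, -0.644, 0.292]
ft_force: [0.4, -0.4, -2.0]
grip_width: 0.0505
```

```bash
python3 -c "
from h import *
togo([.5533,.1197,.100],-41)
cv2.imwrite('pics/t2.png',eyes.camera('top')[:,:,::-1])"
```

```text
t 8.0667 pos [0.4421 0.1071 0.1473] yawz -41.14 tilt [ 8.0e-04 -1.0e+00 -1.1e-03] q [-0.01  0.47  1.95  0.    0.72  0.71] w 0.0505 F [ 0.4  -0.42 -1.98]
togo tool x,y,z (units) [-0.8269  0.4715  0.7558]
turn y units -0.0008
```

View pics/t2.png

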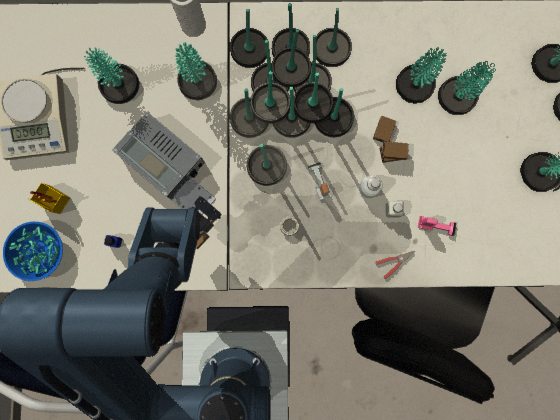

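Request:
{"name": "play_rows", "arguments": {
  "series": [
    [0.4,-0.1,0,0.1,0,0,0],
    [0.4,-0.25,0,0.22,0,0,0],
    [0.4,-0.25,0,0.22,0,0,0],
    [0.4,-0.227,0,0.216,0,0,0],
    [0.4,0,0.15,0,0,0,0],
    [0.4,0,0.3,0,0,0,0],
    [0.4,0,0.3,0,0,0,0],
    [0.4,0,0.2,0,0,0,0],
    [0.4,0,0.05,0,0,0,0],
    [0.4,0,0.03,0,0,0,0],
    [0.4,0,0,0,0,0,0],
    [0.4,0,0,0,0,0,0]
  ]
}}

```text
time: 9.12
position: [0.5552, 0.1198, 0.0456]
tool_rot: [0.292, -0.643, 0.644, -0.294]
ft_force: [-0.3, 0.8, -1.0]
grip_width: 0.0501
```

```bash
python3 -c "
from h import *
togo([.5533,.1197,.038],-41)
cv2.imwrite('pics/s3.png',eyes.camera('scene')[:,:,::-1]);crop('pics/s3.png','pics/s3c.png',190,120,130,100,5)"
```

```text
t 9.1167 pos [0.5552 0.1198 0.0456] yawz -41.02 tilt [-0.0015 -1.      0.0016] q [0.02 0.75 1.72 0.   0.67 0.73] w 0.0501 F [-0.28  0.82 -0.98]
togo tool x,y,z (units) [ 0.0132  0.0762 -0.0139]
turn y units -0.0001
```

View pics/s3c.png

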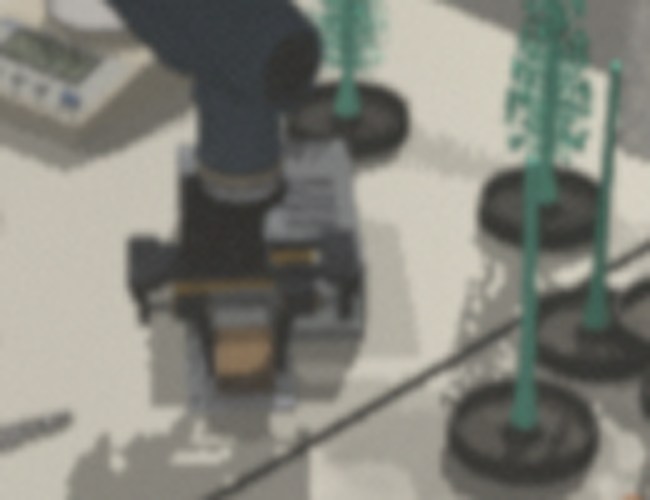

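The mould, at (243,355) in the crop, is over the plate and in line with the mouth. Lowering the last 7 mm.

Request:
{"name": "play_rows", "arguments": {
  "series": [
    [0.4,0.01,0.04,-0.01,0,0,0],
    [0.4,0,0.03,0,0,0,0],
    [0.4,0,0,0,0,0,0],
    [0.4,0,0,0,0,0,0]
  ]
}}

```text
time: 9.5
position: [0.5528, 0.1196, 0.0377]
tool_rot: [-0.293, 0.643, -0.643, 0.293]
ft_force: [-0.2, -0.4, -1.8]
grip_width: 0.0505
```

Request:
{"name": "play_rows", "arguments": {
  "series": [
    [0.4,0,0.015,0,0,0,0],
    [0.4,0,0,0,0,0,0],
    [0.4,0,0,0,0,0,0]
  ]
}}

```text
time: 9.75
position: [0.5529, 0.1196, 0.0375]
tool_rot: [0.293, -0.643, 0.643, -0.293]
ft_force: [-2.7, -0.3, 9.2]
grip_width: 0.0502
```

Contact with the plate. Releasing.

Request:
{"name": "play_rows", "arguments": {
  "series": [
    [0.8,0,0,0,0,0,0],
    [0.8,0,0,0,0,0,0],
    [0.8,0,0,0,0,0,0],
    [0.8,0,0,0,0,0,0],
    [0.8,0,-0.1,0,0,0,0],
    [0.8,0,-0.3,0,0,0,0],
    [0.8,0,-0.4,0,0,0,0],
    [0.8,0,-0.4,0,0,0,0],
    [0.8,0.3,0,-0.2,0,0,0],
    [0.8,0.3,0,-0.2,0,0,0],
    [0.8,0.3,0,-0.2,0,0,0],
    [0.8,0,0,0,0,0,0]
  ]
}}

```text
time: 10.75
position: [0.4377, 0.0909, 0.1558]
tool_rot: [-0.298, 0.646, -0.641, 0.289]
ft_force: [-1.5, 0.1, -0.5]
grip_width: 0.0698
```

```bash
python3 -c "
from h import *
state()
cv2.imwrite('pics/s4.png',eyes.camera('scene')[:,:,::-1]);crop('pics/s4.png','pics/s4c.png',210,140,90,80,7)
cv2.imwrite('pics/t4.png',eyes.camera('top')[:,:,::-1]);crop('pics/t4.png','pics/t4c.png',100,100,130,130,5)"
```

```text
t 10.75 pos [0.4377 0.0909 0.1558] yawz -40.99 tilt [ 0.0094 -0.9999 -0.0112] q [-0.05  0.45  1.95 -0.    0.75  0.67] w 0.0698 F [-1.5   0.06 -0.49]
```

View pics/s4c.png

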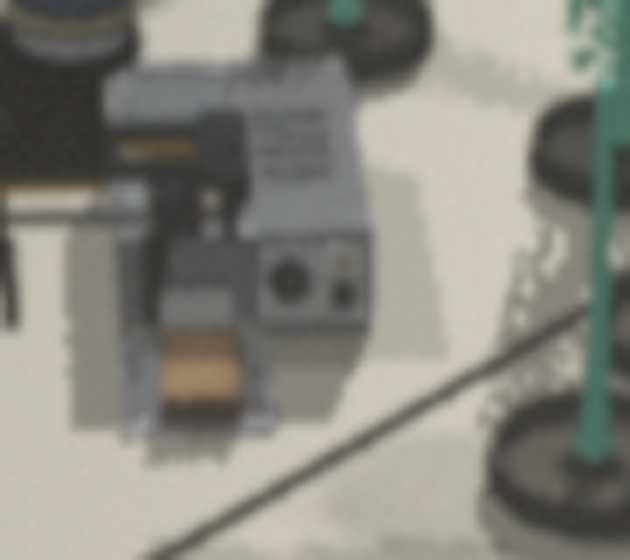

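View pics/t4c.png

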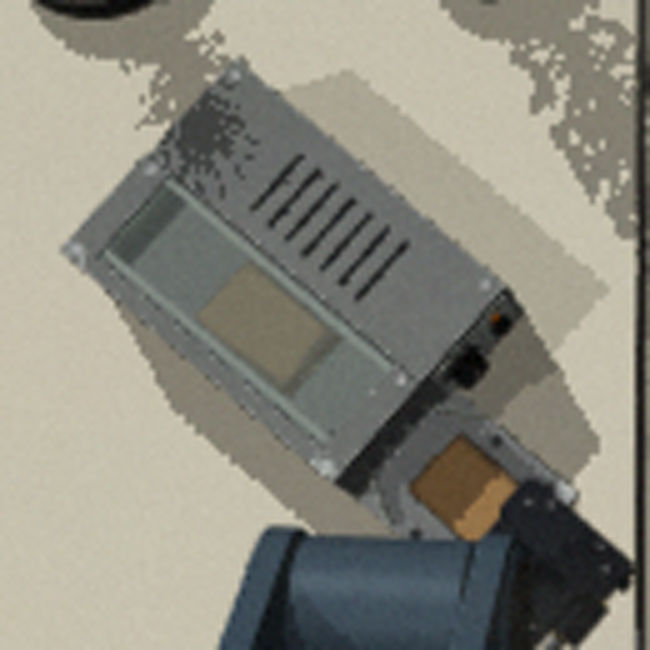

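The mould lies lengthwise on the plate before the shut flap. Next I refine the pusher position from the two views.

Run:
```python
from h import *
crop('pics/top0.png','pics/t_p.png',300,155,40,50,12)
crop('pics/scene0.png','pics/s_p.png',300,210,40,40,14)
```

```text
(no output)
```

View pics/t_p.png

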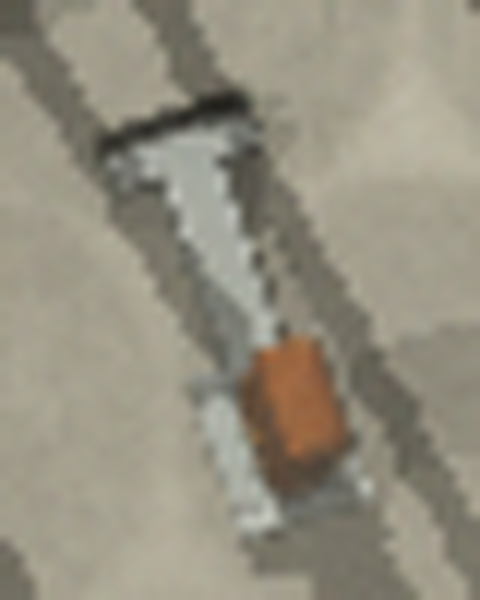

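View pics/s_p.png

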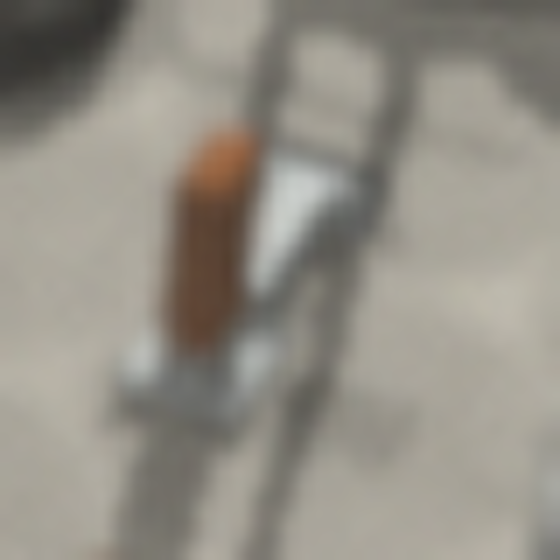

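Run:
```python
from h import *
def c2(x,y,ox,oy,s): return ((x+.5)/s+ox-.5,(y+.5)/s+oy-.5)
g=lambda x,y,z:ray('top',*c2(x,y,300,155,12),z)[:2]
c=g(302,398,.075);print('handle c',c)
hl,hr=g(100,145,.016),g(250,98,.016);print('head',hl,hr,np.linalg.norm(hl-hr),(hl+hr)/2)
fl,rl,rr=g(195,382,.012),g(242,530,.012),g(370,490,.012);print('foot',fl,rl,rr,np.linalg.norm(fl-rl),np.linalg.norm(rl-rr),'centre',(fl+rr)/2)
a=lambda d:np.degrees(np.arctan2(d[1],d[0]))
print(a(hl-hr)-90,a(fl-rl),a(rl-rr)-90,a((hl+hr)/2-c),a((hl+hr)/2-(fl+rr)/2),np.linalg.norm((hl+hr)/2-(fl+rr)/2))
print('tri',tri(c2(302,398,300,155,12),c2(218,165,300,210,14)))
togo([.578,-.277,.20],-73)
```

```text
handle c [ 0.57966287 -0.27765083]
head [ 0.65613702 -0.23206583] [ 0.66824143 -0.27154799] 0.041295973156744076 [ 0.66218923 -0.25180691]
foot [ 0.59385799 -0.2559945 ] [ 0.55480104 -0.26745828] [ 0.564954   -0.30101069] 0.040704590693651 0.035054904726626854 centre [ 0.57940599 -0.27850259]
17.044449545443186 16.35773559544674 16.835818552123484 17.388451355253217 17.873314118210494 0.0869811668473475
tri [ 0.58048805 -0.27834679  0.0726294 ]
t 10.85 pos [0.447  0.0909 0.1567] yawz -41.02 tilt [ 4.e-04 -1.e+00 -5.e-04] q [-0.05  0.46  1.94  0.    0.75  0.67] w 0.0696 F [-0.13 -0.15  0.43]
togo tool x,y,z (units) [ 1.9163 -0.4342  3.4028]
turn y units 0.1777
```

Request:
{"name": "play_rows", "arguments": {
  "series": [
    [0.8,0,0,0,0,0.0354,0],
    [0.8,0,0,0,0,0.0354,0],
    [0.8,0,0,0,0,0.0354,0],
    [0.8,0,0,0,0,0.0354,0],
    [0.8,0,0,0,0,0.0354,0],
    [0.8,0.12,0,0.38,0,0,0],
    [0.8,0.12,0,0.38,0,0,0],
    [0.8,0.12,0,0.38,0,0,0],
    [0.8,0.12,0,0.38,0,0,0],
    [0.8,0.12,0,0.38,0,0,0],
    [0.8,0.12,0,0.38,0,0,0],
    [0.8,0.12,0,0.38,0,0,0]
  ]
}}

```text
time: 11.85
position: [0.4483, -0.1911, 0.1565]
tool_rot: [0.105, -0.699, 0.7, -0.106]
ft_force: [0.7, -0.1, -0.2]
grip_width: 0.0695
```

Request:
{"name": "play_rows", "arguments": {
  "series": [
    [0.6,0.12,0,0.38,0,0,0],
    [0.6,0.1,0,0.35,0,0,0],
    [0.6,-0.3,0,0.11,0,0,0],
    [0.6,-0.3,0,0.11,0,0,0],
    [0.6,-0.3,0,0.11,0,0,0],
    [0.6,-0.3,0,0.11,0,0,0],
    [0.6,0,0,0,0,0,0],
    [0.6,0,0,0,0,0,0]
  ]
}}

```text
time: 12.52
position: [0.5775, -0.2715, 0.1561]
tool_rot: [0.105, -0.698, 0.7, -0.107]
ft_force: [-1.1, -0.2, 0.1]
grip_width: 0.0522
```

```bash
python3 -c "
from h import *
togo([.579,-.278,.064],-72.9)"
```

```text
t 12.5167 pos [ 0.5775 -0.2715  0.1561] yawz -72.75 tilt [-0.0016 -1.      0.0022] q [-0.61  0.65  1.48 -0.    1.01  0.66] w 0.0522 F [-1.09 -0.17  0.14]
togo tool x,y,z (units) [0.0069 0.9208 0.0643]
turn y units 0.0009
```

Request:
{"name": "play_rows", "arguments": {
  "series": [
    [0.6,0.007,0,0.064,0,0,0],
    [0.6,0,0.1,0,0,0,0],
    [0.6,0,0.2,0,0,0,0],
    [0.6,0,0.25,0,0,0,0],
    [0.6,0,0.2,0,0,0,0],
    [0.6,0,0.1,0,0,0,0],
    [0.6,0,0.07,0,0,0,0],
    [0.6,0,0,0,0,0,0],
    [0.6,0,0,0,0,0,0]
  ]
}}

```text
time: 13.27
position: [0.5762, -0.2775, 0.0643]
tool_rot: [0.105, -0.699, 0.699, -0.105]
ft_force: [0.6, -0.2, -0.2]
grip_width: 0.0522
```

```bash
python3 -c "
from h import *
togo([.579,-.278,.064],-72.9)
cv2.imwrite('pics/s5.png',eyes.camera('scene')[:,:,::-1]);crop('pics/s5.png','pics/s5c.png',270,180,90,80,7)"
```

```text
t 13.2667 pos [ 0.5762 -0.2775  0.0643] yawz -72.87 tilt [-2.e-04 -1.e+00  3.e-04] q [-0.62  0.78  1.52 -0.    0.84  0.65] w 0.0522 F [ 0.57 -0.17 -0.19]
togo tool x,y,z (units) [-0.0255  0.0033  0.0135]
turn y units 0.0002
```

View pics/s5c.png

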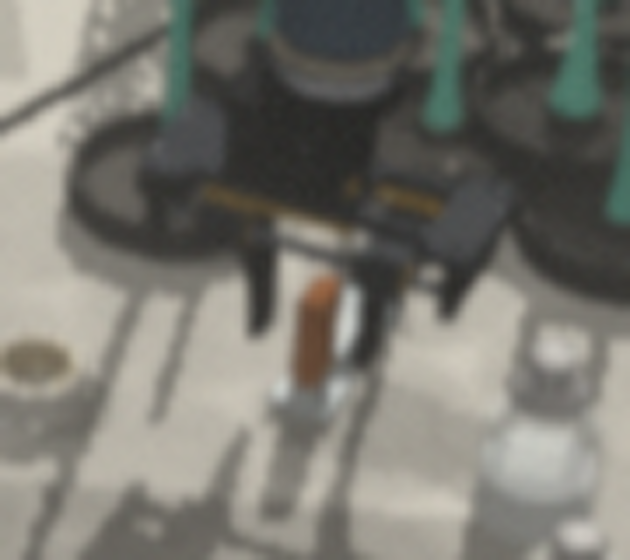

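The handle sits between the fingers (258,335 and 360,368), so I close on it.

Request:
{"name": "play_rows", "arguments": {
  "series": [
    [0.6,-0.022,0,0.01,0,0,0],
    [0.1,0,0,0,0,0,0],
    [0.1,0,0,0,0,0,0],
    [0.1,0,0,0,0,0,0],
    [0.1,0,0,0,0,0,0],
    [0.1,0,0,0,0,0,0],
    [0.1,0,0,0,0,0,0],
    [0.1,0,0,0,0,0,0],
    [0.1,0,0,0,0,0,0],
    [0.1,0,0,0,0,0,0]
  ],
  "grip_force": 45
}}

```text
time: 14.15
position: [0.5785, -0.2773, 0.064]
tool_rot: [-0.106, 0.699, -0.699, 0.105]
ft_force: [-0.5, 0.0, 0.3]
grip_width: 0.0179
```

```bash
python3 -c "
from h import *
togo([.579,-.278,.064],-72.9)"
```

```text
t 14.15 pos [ 0.5785 -0.2773  0.064 ] yawz -72.84 tilt [ 2.e-04 -1.e+00 -2.e-04] q [-0.62  0.78  1.51 -0.    0.84  0.65] w 0.0179 F [-0.52  0.01  0.26]
togo tool x,y,z (units) [-0.0033 -0.0001  0.0079]
turn y units 0.0003
```

Request:
{"name": "play_rows", "arguments": {
  "series": [
    [0.1,0,-0.1,0,0,0,0],
    [0.1,0,-0.25,0,0,0,0],
    [0.1,0,-0.3,0,0,0,0],
    [0.1,0,-0.15,0,0,0,0],
    [0.1,0.2,0,-0.06,0,0,0],
    [0.1,0.35,0,-0.11,0,0,0],
    [0.1,0.35,0,-0.11,0,0,0],
    [0.1,0.35,0,-0.11,0,0,0],
    [0.1,0.1,0,-0.2,0,0,0],
    [0.1,-0.1,0,-0.35,0,0,0],
    [0.1,-0.1,0,-0.35,0,0,0],
    [0.1,-0.1,0,-0.35,0,0,0]
  ]
}}

```text
time: 15.15
position: [0.4293, -0.1512, 0.1447]
tool_rot: [0.104, -0.699, 0.7, -0.105]
ft_force: [1.2, 0.2, -1.0]
grip_width: 0.0179
```

Request:
{"name": "play_rows", "arguments": {
  "series": [
    [0.1,-0.1,0,-0.35,0,0,0],
    [0.1,-0.1,0,-0.35,0,0,0],
    [0.1,-0.1,0,-0.35,0,0,0],
    [0.1,-0.1,0,-0.2,0,0,0],
    [0.1,0,0,0,0,-0.0354,0],
    [0.1,0,0,0,0,-0.0354,0],
    [0.1,0,0,0,0,-0.0354,0],
    [0.1,0,0,0,0,-0.0354,0],
    [0.1,0,0,0,0,-0.0354,0],
    [0.1,0,0,0,0,0,0],
    [0.1,0,0,0,0,0,0]
  ]
}}

```text
time: 16.07
position: [0.4314, -0.0205, 0.1445]
tool_rot: [0.292, -0.644, 0.644, -0.293]
ft_force: [0.7, 0.4, -2.1]
grip_width: 0.0179
```

```bash
python3 -c "
from h import *
togo([.4595,.0117,.077],-41)
cv2.imwrite('pics/s6.png',eyes.camera('scene')[:,:,::-1]);crop('pics/s6.png','pics/s6c.png',180,120,140,120,5)
cv2.imwrite('pics/t6.png',eyes.camera('top')[:,:,::-1]);crop('pics/t6.png','pics/t6c.png',120,120,140,120,5)"
```

```text
t 16.0667 pos [ 0.4314 -0.0205  0.1445] yawz -41.15 tilt [-3.e-04 -1.e+00  7.e-04] q [-0.31  0.46  2.   -0.    0.68  0.41] w 0.0179 F [ 0.66  0.36 -2.11]
togo tool x,y,z (units) [-0.4273  0.6747 -0.0009]
turn y units -0.0008
```

View pics/s6c.png

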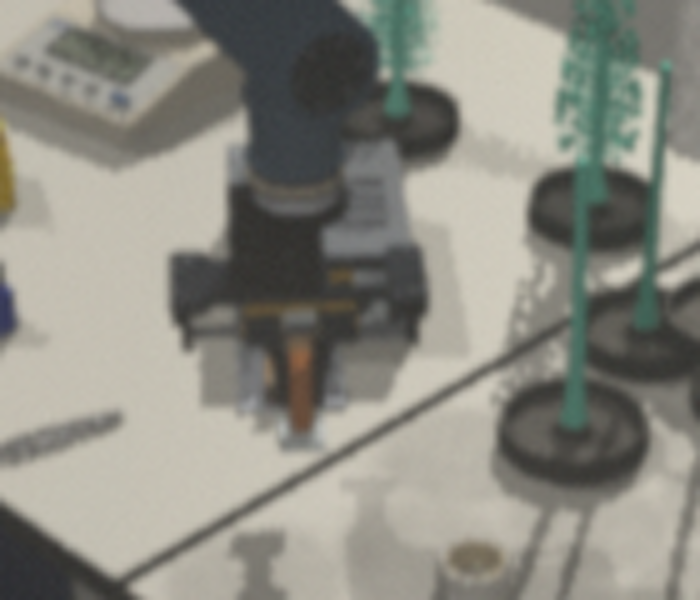

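View pics/t6c.png

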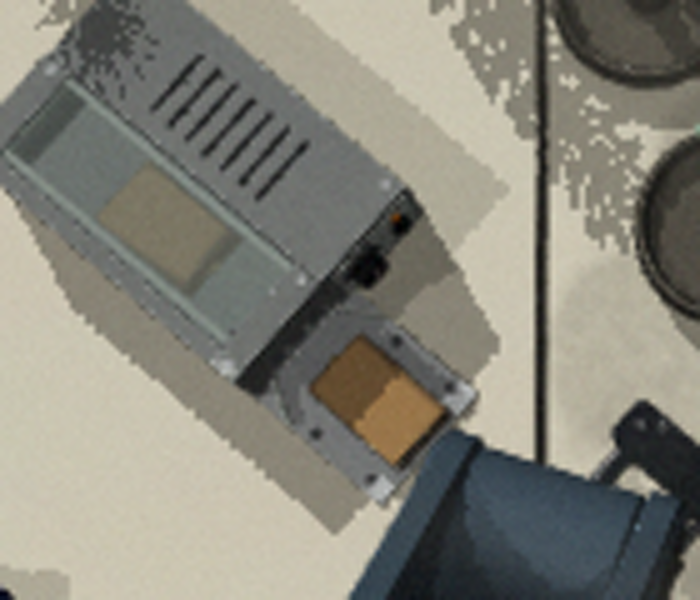

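Run:
```python
from h import *
c2=lambda x,y:((x+.5)/5+119.5,(y+.5)/5+119.5)
a=np.radians(49);B=np.array([[np.cos(a),np.sin(a)],[-np.sin(a),np.cos(a)]])
b=lambda x,y,z:(B@(ray('top',*c2(x,y),z)[:2]-[.594,.1665])*1000).round(1)
for p in((360,335),(310,388),(395,468),(447,408)):print('new',b(*p,.032))
for p in((150,165),(97,215),(190,290),(242,237)):print('stored',b(*p,.032))
for p in((475,390),(376,506)):print('plate',b(*p,.010))
```

```text
new [-28.5 -24.7]
new [-27.   19.9]
new [-99.5  23.1]
new [-99.3 -25.3]
stored [141.7 -20.2]
stored [145.5  24.6]
stored [70.1 22.3]
stored [ 67.9 -23.3]
plate [-101.   -45.3]
plate [-102.1   49.1]
```

Request:
{"name": "play_rows", "arguments": {
  "series": [
    [0.1,-0.1,0,0,0,-0.001,0],
    [0.1,-0.2,0.1,0,0,0,0],
    [0.1,-0.12,0.2,0,0,0,0],
    [0.1,0,0.2,0,0,0,0],
    [0.1,0,0.1,0,0,0,0],
    [0.1,0,0.07,0,0,0,0],
    [0.1,0,0,0,0,0,0],
    [0.1,0,0,0,0,0,0]
  ]
}}

```text
time: 16.83
position: [0.4589, 0.0115, 0.0769]
tool_rot: [-0.294, 0.643, -0.643, 0.294]
ft_force: [0.6, 0.3, -2.9]
grip_width: 0.0181
```

```bash
python3 -c "
from h import *
togo([.4595,.0117,.076],-41)
togo([.594-.656*.039,.1665-.755*.039,.076],-41)
cv2.imwrite('pics/s7.png',eyes.camera('scene')[:,:,::-1]);crop('pics/s7.png','pics/s7c.png',200,140,120,100,6)"
```

```text
t 16.8333 pos [0.4589 0.0115 0.0769] yawz -40.83 tilt [ 1.e-04 -1.e+00 -3.e-04] q [-0.22  0.62  1.98  0.    0.54  0.49] w 0.0181 F [ 0.56  0.29 -2.87]
togo tool x,y,z (units) [-0.0056  0.0094  0.0033]
turn y units 0.001
t 16.8333 pos [0.4589 0.0115 0.0769] yawz -40.83 tilt [ 1.e-04 -1.e+00 -3.e-04] q [-0.22  0.62  1.98  0.    0.54  0.49] w 0.0181 F [ 0.56  0.29 -2.87]
togo tool x,y,z (units) [-1.6663  0.0093  0.0079]
turn y units 0.001
```

View pics/s7c.png

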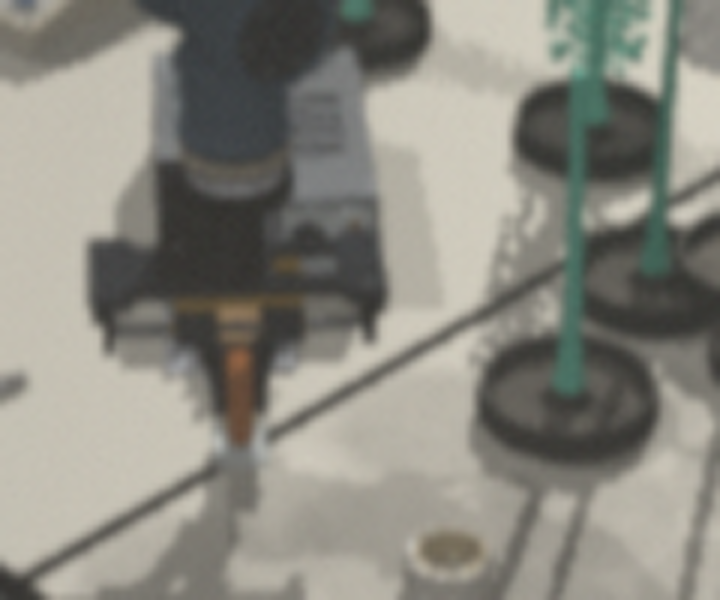

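Request:
{"name": "play_rows", "arguments": {
  "series": [
    [0.1,-0.05,0,0,0,0.001,0],
    [0.1,-0.05,0,0,0,0,0],
    [0.1,-0.05,0,0,0,0,0],
    [0.1,-0.05,0,0,0,0,0],
    [0.1,-0.05,0,0,0,0,0],
    [0.1,-0.05,0,0,0,0,0],
    [0.1,-0.05,0,0,0,0,0],
    [0.1,-0.05,0,0,0,0,0],
    [0.1,-0.05,0,0,0,0,0],
    [0.1,-0.05,0,0,0,0,0]
  ]
}}

```text
time: 17.72
position: [0.4912, 0.0493, 0.077]
tool_rot: [-0.294, 0.643, -0.643, 0.293]
ft_force: [-2.4, -3.3, 0.1]
grip_width: 0.0177
```

```bash
python3 -c "
from h import *
togo([.594-.656*.039,.1665-.755*.039,.076],-41)
cv2.imwrite('pics/s8.png',eyes.camera('scene')[:,:,::-1]);crop('pics/s8.png','pics/s8c.png',200,140,90,80,7)
cv2.imwrite('pics/t8.png',eyes.camera('top')[:,:,::-1]);crop('pics/t8.png','pics/t8c.png',120,120,100,100,6)"
```

```text
t 17.7167 pos [0.4912 0.0493 0.077 ] yawz -40.96 tilt [ 1.2e-03 -1.0e+00 -8.0e-04] q [-0.13  0.64  1.89 -0.    0.61  0.59] w 0.0177 F [-2.35 -3.29  0.14]
togo tool x,y,z (units) [-1.1689  0.0086  0.0079]
turn y units 0.0002
```

View pics/s8c.png

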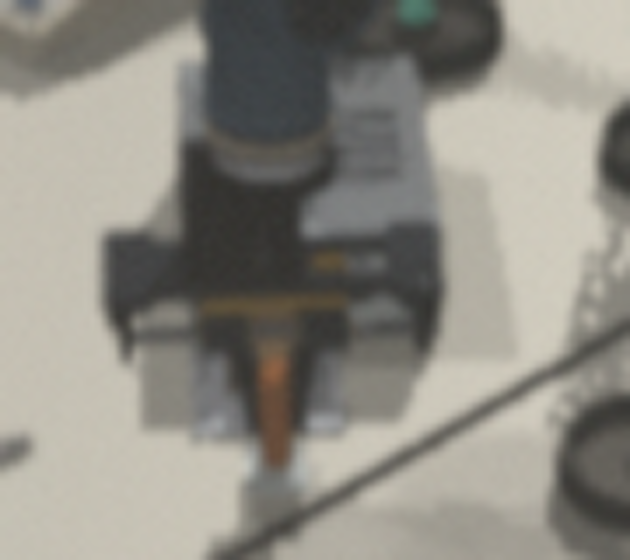

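View pics/t8c.png

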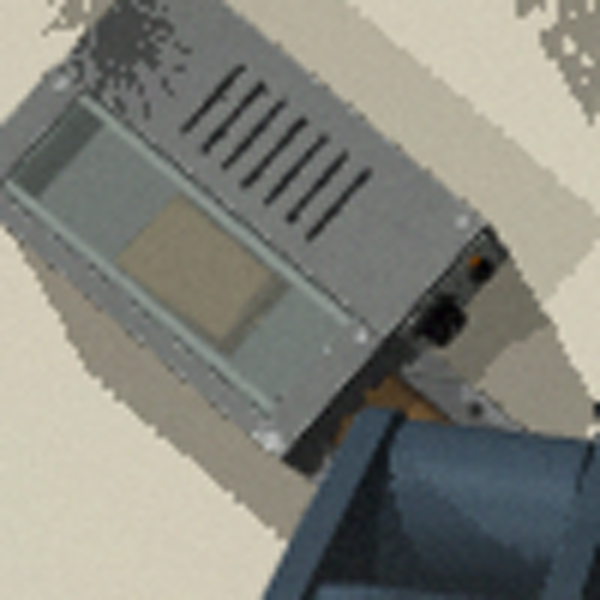

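The mould is entering the mouth at about 4 N. Continuing.

Request:
{"name": "play_rows", "arguments": {
  "series": [
    [0.1,-0.05,0,0.001,0,0,0],
    [0.1,-0.05,0,0.001,0,0,0],
    [0.1,-0.05,0,0.001,0,0,0],
    [0.1,-0.05,0,0.001,0,0,0],
    [0.1,-0.05,0,0.001,0,0,0],
    [0.1,-0.05,0,0,0,0,0],
    [0.1,-0.05,0,0,0,0,0],
    [0.1,-0.05,0,0,0,0,0]
  ]
}}

```text
time: 18.48
position: [0.5186, 0.0795, 0.077]
tool_rot: [-0.293, 0.643, -0.643, 0.293]
ft_force: [-1.6, -1.0, -2.9]
grip_width: 0.0174
```

Request:
{"name": "play_rows", "arguments": {
  "series": [
    [0.1,-0.05,0,0,0,0,0],
    [0.1,-0.05,0,0,0,0,0],
    [0.1,-0.05,0,0,0,0,0],
    [0.1,-0.05,0,0,0,0,0],
    [0.1,-0.05,0,0,0,0,0],
    [0.1,-0.05,0,0,0,0,0]
  ]
}}

```text
time: 18.98
position: [0.5377, 0.1018, 0.077]
tool_rot: [-0.294, 0.643, -0.643, 0.293]
ft_force: [-2.5, -1.8, -0.6]
grip_width: 0.0177
```

```bash
python3 -c "
from h import *
togo([.594-.656*.039,.1665-.755*.039,.076],-41)
cv2.imwrite('pics/t9.png',eyes.camera('top')[:,:,::-1]);crop('pics/t9.png','pics/t9c.png',100,100,120,120,5)"
```

```text
t 18.9833 pos [0.5377 0.1018 0.077 ] yawz -40.98 tilt [ 8.e-04 -1.e+00 -5.e-04] q [-0.02  0.68  1.76 -0.    0.7   0.7 ] w 0.0177 F [-2.53 -1.77 -0.62]
togo tool x,y,z (units) [-0.4674  0.0096  0.0011]
turn y units 0.0001
```

View pics/t9c.png

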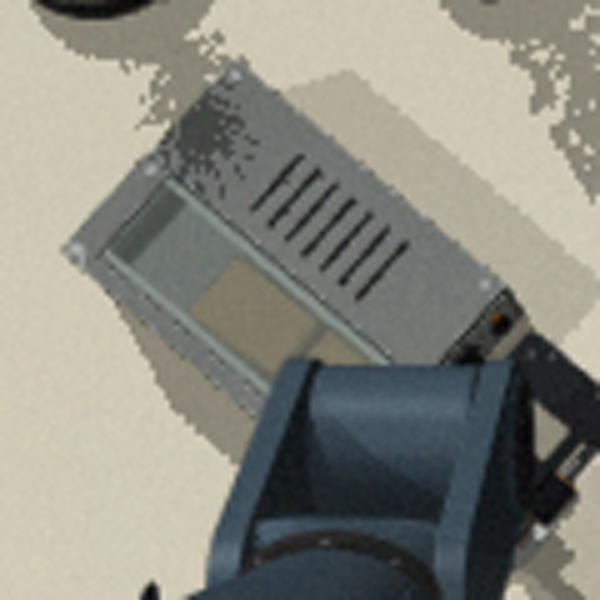

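The moulds now touch inside the lane. Pushing on for about 47 mm, slowing near the stop.

Request:
{"name": "play_rows", "arguments": {
  "series": [
    [0.1,-0.05,0,0,0,0,0],
    [0.1,-0.05,0,0,0,0,0],
    [0.1,-0.05,0,0,0,0,0],
    [0.1,-0.05,0,0,0,0,0],
    [0.1,-0.05,0,0,0,0,0],
    [0.1,-0.05,0,0,0,0,0],
    [0.1,-0.04,0,0,0,0,0],
    [0.1,-0.03,0,0,0,0,0],
    [0.1,0,0,0,0,0,0]
  ]
}}

```text
time: 19.78
position: [0.5628, 0.1303, 0.0769]
tool_rot: [-0.293, 0.643, -0.643, 0.294]
ft_force: [-0.7, 0.5, -2.9]
grip_width: 0.0177
```

```bash
python3 -c "
from h import *
togo([.594-.656*.039,.1665-.755*.039,.076],-41)
cv2.imwrite('pics/t10.png',eyes.camera('top')[:,:,::-1]);crop('pics/t10.png','pics/t10c.png',100,100,120,120,5)"
```

```text
t 19.7833 pos [0.5628 0.1303 0.0769] yawz -40.98 tilt [-1.4e-03 -1.0e+00  5.0e-04] q [0.03 0.71 1.68 0.   0.75 0.75] w 0.0177 F [-0.65  0.5  -2.9 ]
togo tool x,y,z (units) [-0.0875  0.0093 -0.0016]
turn y units 0.0001
```

View pics/t10c.png

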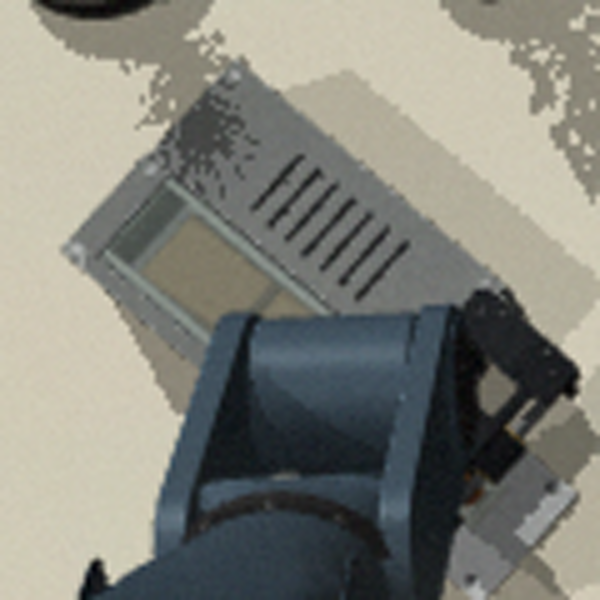

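Request:
{"name": "play_rows", "arguments": {
  "series": [
    [0.1,-0.02,0,0,0,0,0],
    [0.1,-0.02,0,0,0,0,0],
    [0.1,-0.02,0,0,0,0,0],
    [0.1,-0.01,0,0,0,0,0]
  ]
}}

```text
time: 20.17
position: [0.5666, 0.1348, 0.077]
tool_rot: [-0.293, 0.643, -0.643, 0.293]
ft_force: [-2.0, -1.4, -2.3]
grip_width: 0.0176
```

Request:
{"name": "play_rows", "arguments": {
  "series": [
    [0.1,-0.01,0,0,0,0,0],
    [0.1,-0.01,0,0,0,0,0]
  ]
}}

```text
time: 20.33
position: [0.5678, 0.1363, 0.077]
tool_rot: [-0.293, 0.643, -0.643, 0.293]
ft_force: [-1.7, -2.2, -1.8]
grip_width: 0.0178
```

Request:
{"name": "play_rows", "arguments": {
  "series": [
    [0.1,-0.01,0,0,0,0,0],
    [0.1,-0.01,0,0,0,0,0]
  ]
}}

```text
time: 20.5
position: [0.5692, 0.1378, 0.077]
tool_rot: [-0.293, 0.643, -0.643, 0.293]
ft_force: [-2.0, -1.4, -1.9]
grip_width: 0.0178
```

```bash
python3 -c "
from h import *
togo([.594-.656*.039,.1665-.755*.039,.076],-41)
cv2.imwrite('pics/t11.png',eyes.camera('top')[:,:,::-1]);crop('pics/t11.png','pics/t11c.png',100,100,80,80,8)"
```

```text
t 20.5 pos [0.5692 0.1378 0.077 ] yawz -40.99 tilt [ 2.e-04 -1.e+00 -2.e-04] q [ 0.05  0.71  1.66 -0.    0.77  0.76] w 0.0178 F [-1.96 -1.42 -1.89]
togo tool x,y,z (units) [ 0.0109  0.01   -0.0006]
turn y units 0.0
```

View pics/t11c.png

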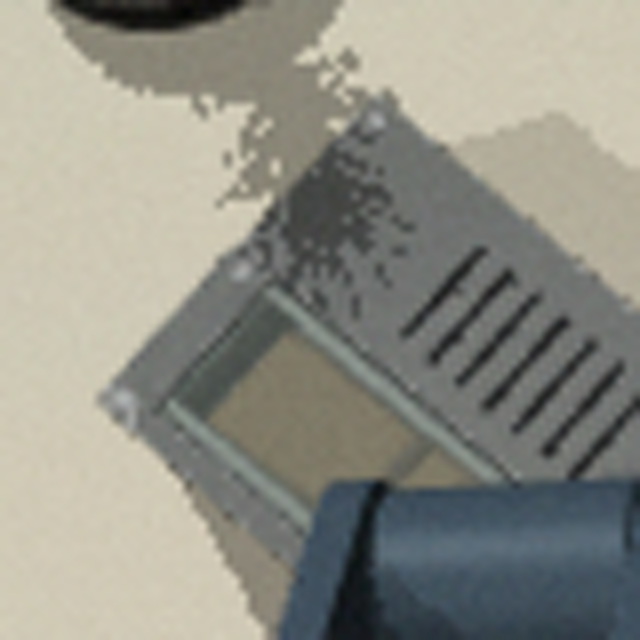

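Request:
{"name": "play_rows", "arguments": {
  "series": [
    [0.1,-0.01,0,0,0,0,0],
    [0.1,-0.01,0,0,0,0,0]
  ]
}}

```text
time: 20.72
position: [0.5705, 0.1394, 0.077]
tool_rot: [-0.293, 0.643, -0.643, 0.293]
ft_force: [-1.4, -2.3, -2.4]
grip_width: 0.0176
```

Run:
```python
from h import *
c2=lambda x,y:((x+.5)/8+99.5,(y+.5)/8+99.5)
a=np.radians(49);B=np.array([[np.cos(a),np.sin(a)],[-np.sin(a),np.cos(a)]])
for p in((285,325),(208,415),(440,428)):print(B@(ray('top',*c2(*p),.032)[:2]-[.594,.1665])*1000)
state()
```

```text
[202.31145387 -20.36127566]
[200.94379953  25.46404846]
[129.01182184 -29.06912824]
t 20.7167 pos [0.5705 0.1394 0.077 ] yawz -40.99 tilt [ 2.e-04 -1.e+00 -1.e-04] q [ 0.05  0.72  1.66 -0.    0.77  0.76] w 0.0176 F [-1.42 -2.34 -2.36]
```

Request:
{"name": "play_rows", "arguments": {
  "series": [
    [0.1,-0.01,0,0,0,0,0],
    [0.1,0,0,0,0,0,0]
  ]
}}

```text
time: 20.88
position: [0.5714, 0.1403, 0.077]
tool_rot: [-0.293, 0.643, -0.643, 0.293]
ft_force: [-1.6, -0.8, -3.0]
grip_width: 0.0176
```

Request:
{"name": "play_rows", "arguments": {
  "series": [
    [0.1,-0.01,0,0,0,0,0],
    [0.1,0,0,0,0,0,0]
  ]
}}

```text
time: 21.05
position: [0.5715, 0.1405, 0.0771]
tool_rot: [0.294, -0.643, 0.643, -0.293]
ft_force: [-2.1, -3.5, -1.4]
grip_width: 0.0177
```

Request:
{"name": "play_rows", "arguments": {
  "series": [
    [0.1,-0.01,0,0,0,0,0],
    [0.1,0,0,0,0,0,0]
  ]
}}

```text
time: 21.22
position: [0.5715, 0.1406, 0.0771]
tool_rot: [0.295, -0.643, 0.643, -0.292]
ft_force: [-3.4, -6.5, -1.3]
grip_width: 0.0178
```

Request:
{"name": "play_rows", "arguments": {
  "series": [
    [0.1,-0.01,0,0,0,0,0],
    [0.1,0,0,0,0,0,0]
  ]
}}

```text
time: 21.38
position: [0.5714, 0.1408, 0.0771]
tool_rot: [0.295, -0.643, 0.644, -0.292]
ft_force: [-4.4, -8.5, 0.9]
grip_width: 0.0178
```

Stalled at 9.5 N with the position no longer advancing, so the pair is home. Retreating straight back.

Request:
{"name": "play_rows", "arguments": {
  "series": [
    [0.1,0.05,0,0,0,0,0],
    [0.1,0.1,0,0,0,0,0],
    [0.1,0.15,0,0,0,0,0],
    [0.1,0.2,0,0,0,0,0],
    [0.1,0.2,0,0,0,0,0],
    [0.1,0.2,0,0,0,0,0],
    [0.1,0.2,0,0,0,0,0],
    [0.1,0.2,0,0,0,0,0],
    [0.1,0.2,0,0,0,0,0],
    [0.1,0.2,0,0,0,0,0],
    [0.1,0.1,0,0,0,0,0],
    [0.1,0,0,0,0,0,0]
  ]
}}

```text
time: 22.38
position: [0.4543, 0.0054, 0.0774]
tool_rot: [-0.292, 0.644, -0.644, 0.292]
ft_force: [-0.7, 0.2, -2.1]
grip_width: 0.0175
```

```bash
python3 -c "
from h import *
togo([.46,-.09,.11],-41)
cv2.imwrite('pics/t12.png',eyes.camera('top')[:,:,::-1]);crop('pics/t12.png','pics/t12c.png',100,100,130,130,5)
cv2.imwrite('pics/s12.png',eyes.camera('scene')[:,:,::-1]);crop('pics/s12.png','pics/s12c.png',190,120,120,120,5)"
```

```text
t 22.3833 pos [0.4543 0.0054 0.0774] yawz -41.15 tilt [-3.e-04 -1.e+00  0.e+00] q [-0.24  0.62  1.99  0.    0.53  0.48] w 0.0175 F [-0.7   0.15 -2.07]
togo tool x,y,z (units) [ 0.681  -0.3264  0.6704]
turn y units -0.0008
```

View pics/t12c.png

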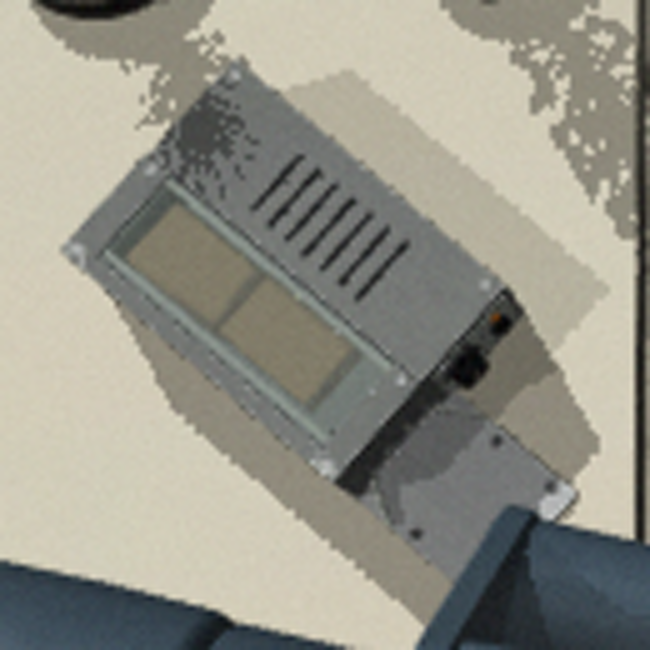

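View pics/s12c.png

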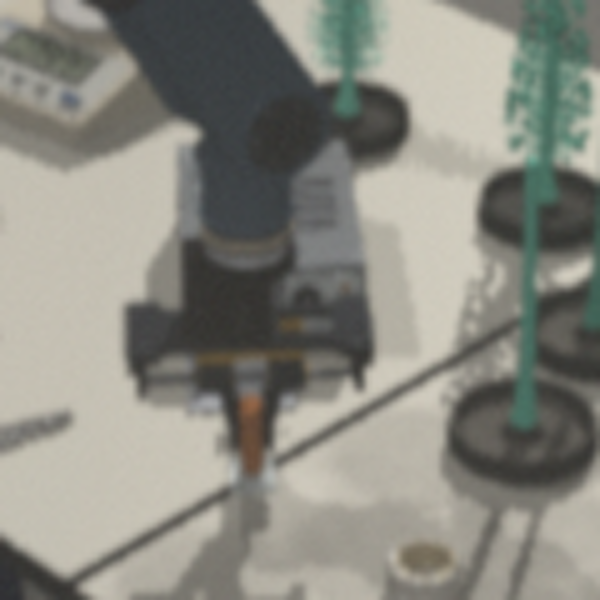

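Run:
```python
from h import *
c2=lambda x,y:((x+.5)/5+99.5,(y+.5)/5+99.5)
a=np.radians(49);B=np.array([[np.cos(a),np.sin(a)],[-np.sin(a),np.cos(a)]])
for p in((175,203),(125,257),(260,283),(215,330),(357,350),(308,410)):print((B@(ray('top',*c2(*p),.032)[:2]-[.594,.1665])*1000).round(1))
```

```text
[203.7 -19.1]
[204.2  26.4]
[129.3 -15.7]
[130.6  24.3]
[ 55.4 -23.2]
[53.3 24.4]
```

Request:
{"name": "play_rows", "arguments": {
  "series": [
    [0.1,0,-0.15,0,0,0,0],
    [0.1,0,-0.2,0,0,0,0],
    [0.1,0.2,0,0.2,0,0,0],
    [0.1,0.25,0,0.25,0,0,0],
    [0.1,0.21,0,0.22,0,0,0],
    [0.1,0,0,0,0,0,0],
    [0.1,0,0.15,0,0,0,0],
    [0.1,0,0.15,0,0,0,0],
    [0.1,0,0.1,0,0,0,0],
    [0.1,0,0.04,0,0,0,0],
    [0.1,0,0,0,0,0,0],
    [0.1,0,0,0,0,0,0]
  ]
}}

```text
time: 23.48
position: [0.4631, -0.0868, 0.0681]
tool_rot: [0.293, -0.643, 0.643, -0.294]
ft_force: [0.4, -0.4, -1.8]
grip_width: 0.0175
```

```bash
python3 -c "
from h import *
togo([.46,-.09,.064],-41)"
```

```text
t 23.4833 pos [ 0.4631 -0.0868  0.0681] yawz -40.93 tilt [-3.e-04 -1.e+00  7.e-04] q [-0.42  0.65  1.96  0.    0.54  0.29] w 0.0175 F [ 0.4  -0.44 -1.85]
togo tool x,y,z (units) [ 0.0443  0.0412 -0.0029]
turn y units 0.0004
```

Stored front is at about 204 and the new rear at about 54 mm past the mouth, so both are home. Lowering the pusher gently.

Request:
{"name": "play_rows", "arguments": {
  "series": [
    [0.1,0,0.02,0,0,0,0],
    [0.1,0,0.01,0,0,0,0],
    [0.1,0,0.01,0,0,0,0],
    [0.1,0,0,0,0,0,0]
  ]
}}

```text
time: 23.82
position: [0.4627, -0.0874, 0.0643]
tool_rot: [0.293, -0.643, 0.644, -0.294]
ft_force: [0.1, -0.1, -1.4]
grip_width: 0.0174
```

Request:
{"name": "play_rows", "arguments": {
  "series": [
    [0.1,0,0.01,0,0,0,0],
    [0.1,0,0,0,0,0,0]
  ]
}}

```text
time: 23.98
position: [0.4626, -0.0874, 0.064]
tool_rot: [0.293, -0.643, 0.644, -0.294]
ft_force: [-2.3, 0.3, 5.7]
grip_width: 0.0175
```

Pusher is on the table. Releasing and rising.

Request:
{"name": "play_rows", "arguments": {
  "series": [
    [0.6,0,0,0,0,0,0],
    [0.6,0,0,0,0,0,0],
    [0.6,0,0,0,0,0,0],
    [0.6,0,0,0,0,0,0],
    [0.6,0,0,0,0,0,0],
    [0.6,0,-0.1,0,0,0,0],
    [0.6,0,-0.2,0,0,0,0],
    [0.6,0,-0.4,0,0,0,0],
    [0.6,0,-0.4,0,0,0,0],
    [0.6,0,-0.3,0,0,0,0],
    [0.6,0,0,0,0,0,0]
  ]
}}

```text
time: 24.9
position: [0.4658, -0.0886, 0.2092]
tool_rot: [0.29, -0.64, 0.647, -0.296]
ft_force: [-0.1, -0.2, 0.2]
grip_width: 0.0521
```

Request:
{"name": "play_rows", "arguments": {
  "series": [
    [0.6,0,0,0.3,0,0,0],
    [0.6,0,0,0.4,0,0,0],
    [0.6,0.3,0,0.3,0,0,0],
    [0.6,0.3,0,0.3,0,0,0],
    [0.6,0.3,0,0.3,0,0,0],
    [0.6,0,0,0,0,0,0],
    [0.6,0,0,0,0,0,0]
  ]
}}

```text
time: 25.48
position: [0.5236, -0.2602, 0.2026]
tool_rot: [-0.292, 0.644, -0.644, 0.292]
ft_force: [0.1, 0.8, 0.3]
grip_width: 0.0519
```

```bash
python3 -c "
from h import *
state()
cv2.imwrite('pics/t13.png',eyes.camera('top')[:,:,::-1])
cv2.imwrite('pics/s13.png',eyes.camera('scene')[:,:,::-1]);crop('pics/s13.png','pics/s13c.png',190,120,150,120,5)"
```

```text
t 25.4833 pos [ 0.5236 -0.2602  0.2026] yawz -41.21 tilt [-0.e+00 -1.e+00 -2.e-04] q [-0.65  0.53  1.58  0.    1.03  0.07] w 0.0519 F [0.1  0.83 0.3 ]
```

View pics/t13.png

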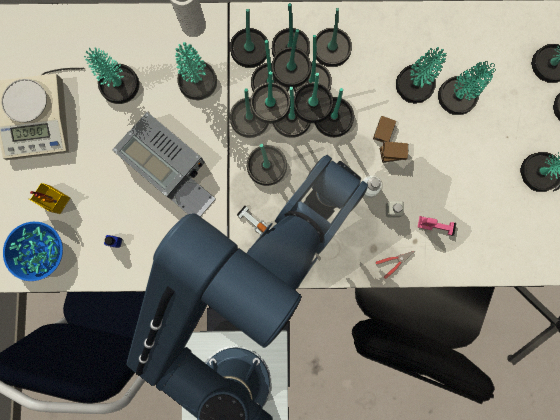

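View pics/s13c.png

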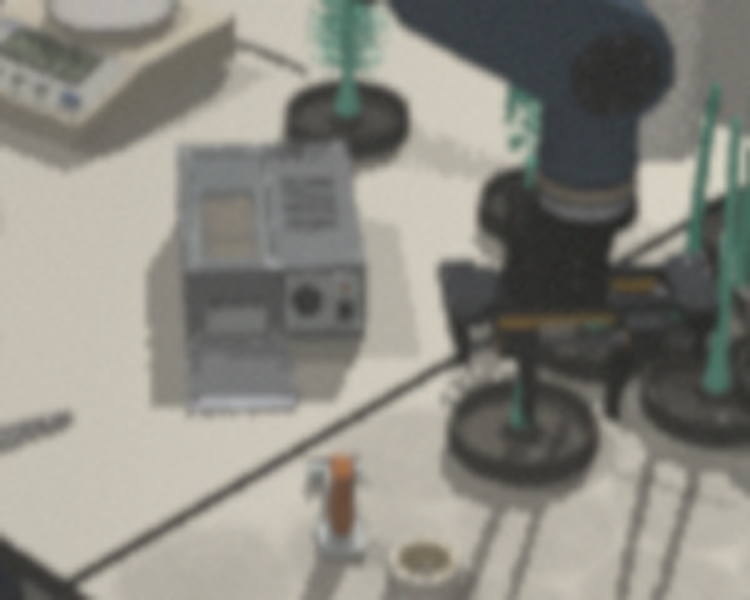

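The flap is shut (237,318 in the crop), the pusher stands upright on the right table (342,505), and both moulds show in the window. The near sprue stand and the bottles are unmoved, and the arm is clear.

```bash
python3 -c "
from h import *
print(ticket.hand_in())"
```

```text
the job is handed in; nothing more can be done
None
```

The new mould is in the lane behind the stored one, and the job was handed in at about 25.6 s of the 67 s. I laid the lone mould lengthwise on the loading plate and pushed it through the flap with the aluminium pusher. I kept pushing until the pair stopped moving, at about 9.5 N. I then drew the pusher out, stood it on the right table and moved the arm clear.

My last checks, from the camera images:

- **Moulds:** the stored mould's front end is about 204 mm past the mouth, against the stop at 205. The new mould's rear end is about 53–55 mm past the mouth, about 3 mm farther in than the nominal 51; that is within what I can measure (2–3 mm).
- **Flap:** it looks shut, the same as at the start.
- **Pusher:** it stands upright on the bare right table, clear of the loading plate.
- **Bystanders:** the near sprue stand and the bottles look unmoved; I judged this by eye.

No check failed. `hand_in` gives no verdict, so I could not confirm the flap angle or the mid-push step directly.

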